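Pair plastic fittings with their metal samples

ROBOT

A 6-joint arm with a two-finger parallel gripper is mounted at the origin on the work surface. World frame = base frame: x ahead of the robot, y to its left, z up, the work surface at z = 0. Lengths are in m, angles in degrees, forces in N, time in s.
With the tool pointing down it reaches from about 0.2 to 0.875 m from the base axis. Payload 3.4 kg.
Tool frame: the origin (TCP) lies at the very end of the fingers, on their centre line; the grasp point (between the pads) lies 19 mm behind it; z points along the fingers, y is the direction in which the jaws open and shut (so a half turn about z gives the same grasp; the last joint's range is limited). The gripper opens to 94 mm and grips with 3 to 60 N. Pads are 16 mm wide; open, the fingers measure 119 mm over their backs; the gripper's body (75 mm by 177 mm) begins 78 mm behind the grasp point.
Start: joints at [-72.995, 15.808, 86.224, -0, 77.962, -6.933], TCP at [0.233, -0.526, 0.205] pointing down, gripper open.
Joint ranges: [-165.64, 165.64], [-43.16, 119.46], [12.63, 154.43], [-67.54, 247.53], [6.08, 155.33], [-154.97, 154.97]. Speed limits (degrees/s): [147.25, 147.25, 180, 180, 180, 180].

INTERFACE

Orientations are given as [roll, pitch, yaw] about the fixed x, y, z axes, in that order (R = Rz(yaw) Ry(pitch) Rx(roll)).
In Python, from plant import * gives the robot as it stands. Calls block until the motion is done:
- movep(position, orientation): joint-space move of the TCP to a pose.
- line_to(position, v=0.15, attitude=None, max_force=None): straight line of the TCP; attitude=None keeps the orientation; v is the mean speed in m/s. With max_force (N) it stops when the force on the tool has changed by that much, and returns True; else False.
- move_joints(angles): joint-space move.
- open_gripper() and close(grip_force=None): open the fingers fully, or close them until they stop; grip_force is the grip in N (None keeps the last).
- dwell(seconds).
- inverse_kinematics(position, orientation): joint angles nearest the present ones, or None.
- read_state(): the state.
- camera(name): name is "scene" or "top"; returns the picture (400x640x3 uint8, red, green, blue); there is no depth.
- camera_model(name): a dict with "mtx" (3x3 intrinsics, pixels), "R" (3x3) and "t" (3): a world point X has camera coordinates R X + t. Camera axes: x right, y down, z forward; pixel columns grow to the right and rows downward; lengths in m; the calibration is good to about 2 mm. A picture is of the moment at which its call begins. camera_model takes no time and is no camera call.
A pose or a line that the arm cannot do raises MotionError and nothing moves.
- hand_in(): hands the job in, once; it reports no verdict.
The state is a dict: "time": time; "joint_pos": joint angles; "qvel": joint speeds; "joint_efforts": joint torques, N m; "tool_pos": TCP position; "ee_rot": TCP orientation; "ft_force": force on the tool from outside, world axes, zero at the start; "torque": the same for the moment, N m; "grip_width": finger opening in m.
Only numpy, scipy, OpenCV 4.12 (cv2) and the standard library are available. Lean on these libraries where they do the work, as an engineer would, in place of code of your own. Each camera call takes 0.05 s, during which the arm holds its last target. There are 200 camera calls.

TASK

Finish the fittings display: take each of the four white plastic fittings (tee, elbow, straight coupling, square-headed plug) and set it on the board that carries the steel fitting of the same shape, centred in the circle drawn on that board. They should sit flat on the boards as they now sit on the table (tee and elbow lying down, coupling on end, plug with its head up), any way round, and the brass valve and the dark iron union must stay where they are.

Things in the scene. Friction and masses are not known exactly. Their poses are not given: they have to be found in the camera images.
- tee: loose white plastic pipe tee lying flat (a T from above), 33 mm high, about 60 g. Limbs 29 mm thick, the last 24 mm (mouths) 33 mm. Origin: underside, middle of its 64.5 (x) by 76 (y) mm outline; z up. Run along y, its axis at x = -15.75 mm; branch along +x at y = 0, its mouth from x = 8 to 32 mm
- elbow: loose white plastic 90 degree elbow lying flat (an L from above), 33 mm high, about 50 g. Limbs 29 mm thick, the last 24 mm (mouths) 33 mm. Origin: underside, middle of its 64.5 mm square outline; z up. Limbs point to +x (axis at y = -15.75 mm, mouth from x = 8 to 32 mm) and +y (axis at x = -15.75 mm, mouth from y = 8 to 32 mm)
- coupling: white plastic straight pipe coupling: a plain sleeve standing on end, loose, 42 mm outside, 30 mm bore, 46 mm high, about 45 g. Origin: centre of its underside; z up along the bore
- plug: white plastic pipe plug, loose, about 80 g: a round disc 56 mm across and 22 mm high with a square head 26 x 26 mm on top (sides along its x and y), 46 mm high overall. Origin: centre of its underside; z up
- board_tee: fixed plywood board 190 x 120 x 8 mm with a dark steel tee lying flat, same size as the white one, on its far half. Origin: table level under the centre of the thin dark circle (90 mm across) on the empty half; z up; +x points, within 0.3 rad of world x, from the circle to the steel sample (its middle at x = 92 mm). Board: x -60 to 130, y -60 to 60, top at z = 8 mm
- board_elbow: fixed plywood board 190 x 120 x 8 mm with a dark steel 90 degree elbow lying flat, same size as the white one, on its far half. Origin: table level under the centre of the thin dark circle (90 mm across) on the empty half; z up; +x points, within 0.3 rad of world x, from the circle to the steel sample (its middle at x = 92 mm). Board: x -60 to 130, y -60 to 60, top at z = 8 mm
- board_coupling: fixed plywood board 190 x 120 x 8 mm with a dark steel straight coupling (sleeve) on end, same size as the white one, on its far half. Origin: table level under the centre of the thin dark circle (90 mm across) on the empty half; z up; +x points, within 0.3 rad of world x, from the circle to the steel sample (its middle at x = 92 mm). Board: x -60 to 130, y -60 to 60, top at z = 8 mm
- board_plug: fixed plywood board 190 x 120 x 8 mm with a dark steel square-headed plug, same size as the white one, on its far half. Origin: table level under the centre of the thin dark circle (90 mm across) on the empty half; z up; +x points, within 0.3 rad of world x, from the circle to the steel sample (its middle at x = 92 mm). Board: x -60 to 130, y -60 to 60, top at z = 8 mm
- valve: bystander, loose: small brass ball valve with a flat red lever on top, 56 x 28 mm, 43 mm high. Origin: centre of its underside, z up, its pipe along x
- union: bystander, loose: dark iron pipe union of two hexagonal nuts, 56 mm across, 50 mm high. Origin: centre of its underside, z up
There are look-alikes about, which are no part of the job. Leave any red look-alike of the board_tee alone.

How it is judged (in metres and radians):
At the end, for the whole second after the job is handed in: Each white fitting rests level (0.12 rad) on the board with the steel fitting of its shape, origin within 15 mm of the circle centre from above and 5 to 12 mm above the table, let go and still (under 0.02 m/s); valve and union within 20 mm of their start (horizontal distance between tee and board_tee below 0.015 m and z of tee in the frame of board_tee between 0.005 and 0.012 m and angle between each of tee, elbow, coupling, plug's own z axis and vertical below 0.12 rad and linear speed of each of tee, elbow, coupling, plug below 0.02 m/s and horizontal distance between elbow and board_elbow below 0.015 m and z of elbow in the frame of board_elbow between 0.005 and 0.012 m and horizontal distance between coupling and board_coupling below 0.015 m and z of coupling in the frame of board_coupling between 0.005 and 0.012 m and horizontal distance between plug and board_plug below 0.015 m and z of plug in the frame of board_plug between 0.005 and 0.012 m and distance of each of valve, union from where it was at the start of the episode below 0.02 m); the robot touches nothing.
It fails at once if the brass valve or the iron union is shoved more than 30 mm or tipped over (distance of any of valve, union from where it was at the start of the episode above 0.03 m or angle between any of valve, union's own z axis and vertical above 0.5 rad).
It also fails if it takes over 99 s, if anything falls off the work surface, if the arm or the gripper's body presses on something with over 40 N, if the wrist force passes 120 N, or if a joint passes its speed limit or range.

## Working session

There is one attempt and no reset: what is moved stays moved. The work goes in short steps, each a Python script; the robot and the scene stay as the last script left them, time stands still between calls to the robot, and variables do not carry over. Pictures are saved under pics/ and viewed, about 12 in all and at most 16, crops included, and the job is handed in when it is done.

```bash
mkdir -p pics; ls; python3 - <<'E'
from plant import *
import cv2
for n in("top","scene"):
    im=camera(n); cv2.imwrite(f"pics/{n}0.png",cv2.resize(im[:,:,::-1],(800,500),interpolation=cv2.INTER_CUBIC)); cv2.imwrite(f"{n}_raw0.png",im[:,:,::-1])
    m=camera_model(n); print(n,m["mtx"].round(1).tolist(),m["R"].round(3).tolist(),m["t"].round(3).tolist())
print(read_state()["time"])
E
```

```text
pics
top [[409.8, 0.0, 319.6], [0.0, 409.8, 198.0], [0.0, 0.0, 1.0]] [[-0.018, -1.0, 0.006], [-0.991, 0.017, -0.131], [0.131, -0.009, -0.991]] [0.022, 0.454, 1.379]
scene [[426.2, 0.0, 320.8], [0.0, 426.2, 198.3], [0.0, 0.0, 1.0]] [[0.736, 0.677, -0.008], [0.553, -0.609, -0.569], [-0.39, 0.414, -0.822]] [-0.334, -0.198, 1.417]
0.1
```

View pics/top0.png

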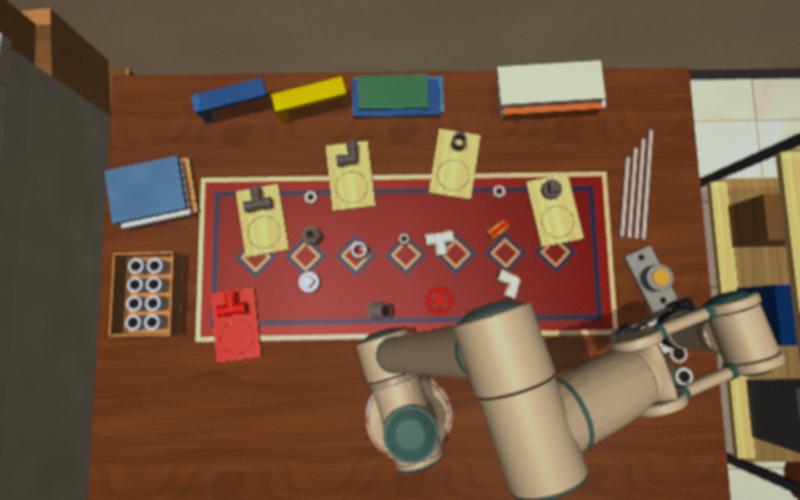

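View pics/scene0.png

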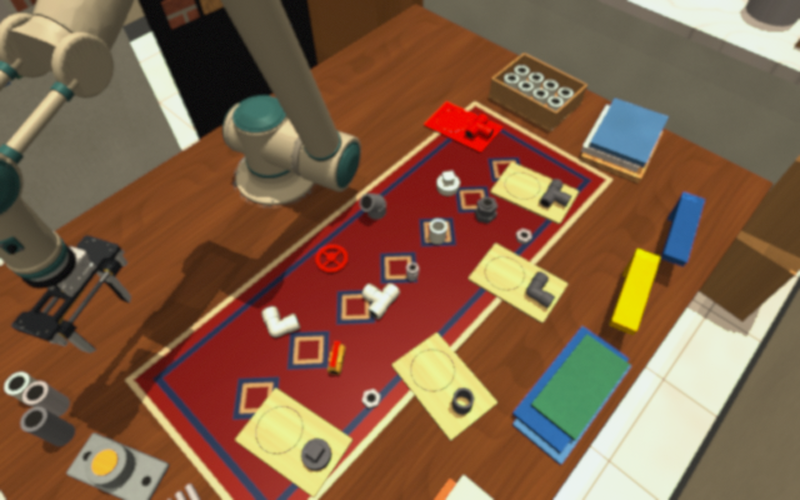

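Top view (shown at 1.25×): the white fittings are the plug (309,282), coupling (359,249), tee (440,242) and elbow (510,283). The yellow boards are tee (262,220), elbow (350,175), coupling (455,163) and plug (554,210). The red board at (236,325) is the look-alike to leave alone. The union is at (312,235) and the valve at (498,229). Next I'll measure these and check an enlarged crop.

```bash
cat > hlp.py <<'E'
from plant import *
import numpy as np, cv2
def cast(px,z,cam="top"):
    m=camera_model(cam); R=np.array(m["R"]);t=np.array(m["t"]);K=np.array(m["mtx"])
    px=np.atleast_2d(px).astype(float); d=np.c_[px,np.ones(len(px))]@np.linalg.inv(K).T@R; c=-R.T@t
    return (c+d*((z-c[2])/d[:,2])[:,None])[:,:2]
def proj(p,cam="top"):
    m=camera_model(cam); q=np.array(m["mtx"])@(np.array(m["R"])@np.array(p)+np.array(m["t"])); return q[:2]/q[2]
def blobs(mask,amin):
    n,l,s,c=cv2.connectedComponentsWithStats(mask.astype(np.uint8),connectivity=8)
    return [(l==i,s[i],c[i]) for i in range(1,n) if s[i,4]>=amin]
def boards(im):
    h=cv2.cvtColor(im,cv2.COLOR_RGB2HSV); H,S,V=[h[...,i].astype(int) for i in range(3)]
    m=(H>19)&(H<36)&(S>50)&(V>130); m[:, :]&=True
    out=[]
    for b,s,c in blobs(m,400):
        q=np.argwhere(b)[:,::-1]; w=cast(q,0.008).astype(np.float32)
        (cx,cy),sz,_=r=cv2.minAreaRect(w); p=cv2.boxPoints(r); e=p[1]-p[0] if np.hypot(*(p[1]-p[0]))>np.hypot(*(p[2]-p[1])) else p[2]-p[1]
        a=np.arctan2(e[1],e[0]); a=(a+np.pi/2)%np.pi-np.pi/2
        o=np.array([cx,cy])-0.035*np.array([np.cos(a),np.sin(a)])
        out.append((c.round(1),np.round(sz,3),o.round(4),round(float(a),3)))
    return out
def whites(im,smax=70,vmin=125,amin=25):
    h=cv2.cvtColor(im,cv2.COLOR_RGB2HSV)
    return blobs((h[...,1]<smax)&(h[...,2]>vmin),amin)
def model(kind):
    g=np.mgrid[-.04:.04:.0005,-.04:.04:.0005].reshape(2,-1).T; x,y=g.T
    def limb(u,v,end): return (abs(v)<.0145)&(u>-.001)&(u<end)|(abs(v)<.0165)&(u>end-.024)&(u<end)
    if kind=="tee": m=limb(y,x+.01575,.038)|limb(-y,x+.01575,.038)|limb(x+.01575,y,.048)
    else: m=limb(x+.01575,y+.01575,.048)|limb(y+.01575,x+.01575,.048)|((x<-.00125)&(y<-.00125)&(x>-.03025)&(y>-.03025))
    return g[m]
def fit(b,kind,z0=0.0):
    """pose of tee/elbow from its mask: centroid, principal axis, sign from skewness along the symmetry axis"""
    w=cast(np.argwhere(b)[:,::-1],z0+.02); c=w.mean(0); ev,U=np.linalg.eigh(np.cov((w-c).T))
    g=model(kind); gc=g.mean(0); s=np.array([1,0.]) if kind=="tee" else np.array([1,1.])/2**.5
    gv=np.linalg.eigvalsh(np.cov((g-gc).T)); vs=np.var((g-gc)@s); k=np.argmin(abs(gv-vs))
    u=U[:,k]; sk=(((w-c)@u)**3).mean(); gs=(((g-gc)@s)**3).mean()
    if sk*gs<0:u=-u
    a=np.arctan2(u[1],u[0])-np.arctan2(s[1],s[0]); C=np.array([[np.cos(a),-np.sin(a)],[np.sin(a),np.cos(a)]])
    print(kind,"var",ev*1e6,"model",gv*1e6,"skew/model",round(sk/gs,2),"n",b.sum())
    return (c-C@gc).round(4),a
E
python3 - <<'E'
from hlp import *
im=cv2.imread("top_raw0.png")[:,:,::-1].copy()
for x in boards(im):print(*x)
for b,s,c in whites(im):
    if 150<c[0]<480 and 130<c[1]<260: print(c.round(1),s.tolist(),cast(c,.02).round(3))
cv2.imwrite("pics/crop1.png",cv2.resize(im[95:295,150:490,::-1],(800,470),interpolation=cv2.INTER_CUBIC))
E
```

```text
[246.6  74.4] [0.058 0.214] [0.9062 0.3043] -1.327
[344.6 154.1] [0.552 1.177] [0.5151 0.0388] -1.51
[634.2 165. ] [0.054 0.46 ] [ 0.4602 -1.0825] -0.121
[578.8 188.9] [0.053 0.317] [ 0.4419 -0.8997] -0.0
[210.  179.1] [0.194 0.123] [0.5065 0.3942] 0.149
[404.2 281.7] [0.212 0.046] [ 0.1303 -0.2797] 0.296
[593.5 334.8] [0.218 0.053] [-0.0526 -0.8995] 0.014
[428.4 351. ] [0.273 0.04 ] [-0.1085 -0.352 ] 0.286
[230.5 142.2] [219, 142, 23, 2, 28] [[0.659 0.324]]
[398.7 152.9] [394, 149, 11, 9, 57] [[ 0.61  -0.267]]
[248.2 157.1] [243, 152, 11, 11, 71] [[0.604 0.261]]
[159.8 231.4] [157, 169, 14, 104, 290] [[0.35  0.562]]
[351.6 192.8] [340, 185, 24, 20, 285] [[ 0.472 -0.097]]
[322.4 190.8] [319, 187, 8, 9, 37] [[0.48  0.004]]
[286.1 198.9] [280, 192, 13, 15, 108] [[0.454 0.13 ]]
[246.8 222.9] [233, 197, 24, 37, 273] [[0.374 0.265]]
[206.1 210.8] [193, 202, 24, 16, 28] [[0.418 0.405]]
[407.3 226.2] [398, 216, 18, 23, 233] [[ 0.352 -0.286]]
```

View pics/crop1.png

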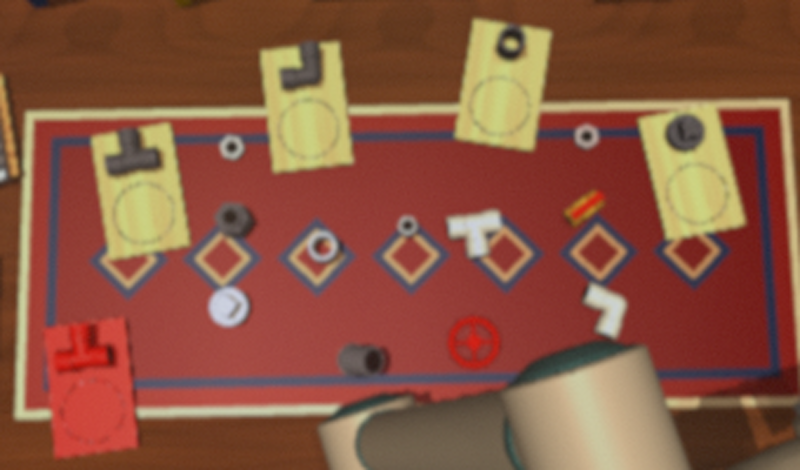

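Enlarged crop (2.353×, offset 150,95) confirms the candidates:
- **White fittings:** tee (475,230), elbow (605,310), coupling (322,245), plug (229,307).
- **Small white rings:** (231,148), (587,136) and (407,226) are nuts, not couplings, because they are too small and have no tall sleeve.
- **Grey sleeve:** (363,360) is the wrong colour.
- **Boards:** the four yellow ones carry dark steel samples. The red tee board (92,385) stays untouched.

The board masks merge with the rug border, so I'll tighten the thresholds.

```bash
python3 - <<'E'
from hlp import *
im=cv2.imread("top_raw0.png")[:,:,::-1].copy(); h=cv2.cvtColor(im,cv2.COLOR_RGB2HSV)
for n,p in dict(b1=(125,190),b2=(285,150),b3=(480,120),b4=(665,220),bd1=(200,113),bd2=(400,108),bd3=(600,104),bd4=(735,104),dia=(410,230),dia2=(500,228),tee=(475,230),tee2=(455,228),elb=(605,290),elb2=(608,322),plug=(220,310),cpl=(312,248),cpl2=(335,245)).items():
    x,y=int(150+p[0]/2.353),int(95+p[1]/2.353); print(n,h[y,x],im[y,x])
E
```

```text
b1 [ 26 100 187] [187 178 114]
b2 [ 26 108 194] [194 182 112]
b3 [ 30 100 201] [200 201 122]
b4 [ 26 107 188] [188 178 109]
bd1 [ 29  70 198] [198 196 144]
bd2 [ 24  83 178] [178 167 120]
bd3 [ 22  90 187] [187 169 121]
bd4 [ 21  93 198] [198 176 126]
dia [ 20  13 115] [115 113 109]
dia2 [ 22  33 180] [180 174 157]
tee [106  13 214] [203 208 214]
tee2 [100  11 212] [203 209 212]
elb [ 14  61 159] [159 139 121]
elb2 [ 35  16 206] [204 206 193]
plug [113  21 221] [203 207 221]
cpl [168   8 154] [154 149 151]
cpl2 [ 17  13 175] [175 171 166]
```

```bash
python3 - <<'E'
import re
s=open("hlp.py").read()
s=s.replace("m[:, :]&=True","m=cv2.morphologyEx(m.astype(np.uint8),cv2.MORPH_OPEN,cv2.getStructuringElement(cv2.MORPH_ELLIPSE,(9,9)))")
s=s.replace("blobs((h[...,1]<smax)&(h[...,2]>vmin),amin)","blobs((im.min(2)>vmin)&(h[...,1]<smax),amin)")
open("hlp.py","w").write(s)
E
python3 - <<'E'
from hlp import *
im=cv2.imread("top_raw0.png")[:,:,::-1].copy(); v=cv2.resize(im[95:295,150:490,::-1],(800,470),interpolation=cv2.INTER_CUBIC)
def dot(p,z,col): 
    q=(proj([*p,z])+.5-[150,95])*800/340; cv2.circle(v,tuple(int(round(x)) for x in q),2,col,-1)
for c,sz,o,a in boards(im):
    if max(sz)<.25 and min(sz)>.09:
        print(c,sz,o,a); C=np.array([[np.cos(a),-np.sin(a)],[np.sin(a),np.cos(a)]])
        for t in np.arange(0,6.28,.4): dot(o+.045*np.array([np.cos(t),np.sin(t)]),.008,(0,0,255))
        for q in ((-.06,-.06),(-.06,.06),(.13,.06),(.13,-.06),(0,0)): dot(o+C@q,.008,(255,0,0))
for b,s,c in whites(im,60,125):
    if 180<c[0]<480 and 130<c[1]<260: 
        print(c.round(1),s.tolist(),cast(c,.02).round(4))
        kind="tee" if abs(c[0]-351)<5 else "elbow" if abs(c[0]-407)<5 else None
        if kind:
            o,a=fit(b,kind); print(o,a); C=np.array([[np.cos(a),-np.sin(a)],[np.sin(a),np.cos(a)]])
            g=model(kind); 
            hull=[(.032,.0165),(.032,-.0165),(-.032,.038),(-.032,-.038),(0.0,.038),(0,-.038)] if kind=="tee" else [(-.03,-.03),(.032,-.032),(.032,.001),(.001,.032),(-.032,.032),(.001,.001)]
            for q in hull: dot(o+C@q,.0165,(0,0,255))
cv2.imwrite("pics/fit1.png",v)
E
```

```text
[362.9 132.4] [0.124 0.192] [ 0.6636 -0.1397] -0.198
[279.4 143. ] [0.193 0.128] [0.6339 0.1475] 0.11
[443.4 172.2] [0.191 0.122] [ 0.5227 -0.4311] 0.173
[210.7 184.8] [0.128 0.121] [0.4768 0.388 ] 0.165
[398.9 152.6] [395, 149, 9, 8, 33] [[ 0.6113 -0.268 ]]
[247.9 157.1] [244, 153, 9, 9, 49] [[0.6043 0.2623]]
[351.7 192.5] [340, 185, 24, 19, 248] [[ 0.4726 -0.098 ]]
tee var [266.70730061 372.60407366] model [298.89623127 368.00644011] skew/model 0.99 n 248
[ 0.4667 -0.0995] -2.891314545856255
[286.3 198.8] [281, 193, 12, 13, 82] [[0.4545 0.1292]]
[246.6 224.9] [239, 216, 17, 18, 228] [[0.3664 0.2657]]
[407.6 226. ] [399, 216, 17, 22, 204] [[ 0.353  -0.2866]]
elbow var [134.87817909 411.58928224] model [184.89541663 443.13870453] skew/model -0.51 n 204
[ 0.3507 -0.2808] 1.1673114693883453
```

View pics/fit1.png

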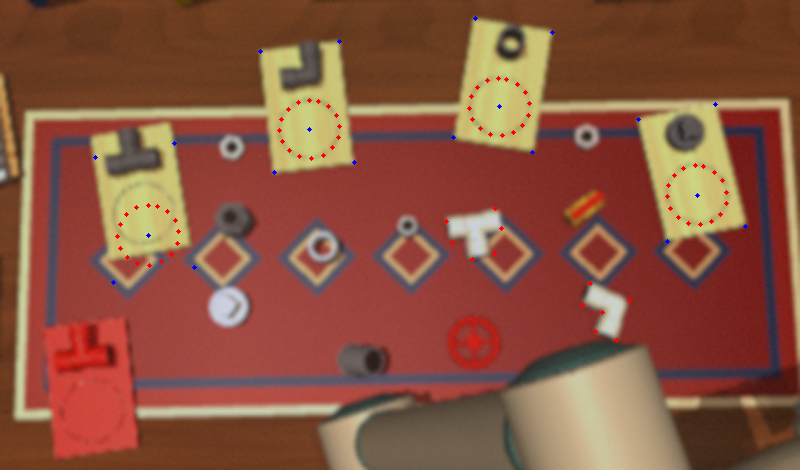

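Overlay: the dots match the elbow, coupling and plug boards' circles, and the tee and elbow shapes. The tee board's opened mask was cut, but its unopened fit (194×123 mm) is good: origin (0.5065, 0.394). Starting with the coupling and the tee.

```bash
cat >> hlp.py <<'E'
BT=((.5065,.3942),.149);BE=((.6339,.1475),.110);BC=((.6636,-.1397),-.198);BP=((.5227,-.4311),.173)
def rot(a): return np.array([[np.cos(a),-np.sin(a)],[np.sin(a),np.cos(a)]])
def pickplace(o,a,g,yaw,O,A,zp=.004,force=25,zt=.13):
    """object at o, heading a, gripped at g (own frame) with tool x at own angle yaw; put at O with heading A"""
    p=np.array(o)+rot(a)@g; q=np.array(O)+rot(A)@g
    for f in (0,np.pi,-np.pi):
        w=[(np.degrees(x+yaw+f)+180)%360-180 for x in (a,A)]
        if all(inverse_kinematics([*r,z],[180,0,y]) is not None for r,y in ((p,w[0]),(q,w[1])) for z in (zp,zt)):break
    else: raise SystemExit("no IK")
    open_gripper()
    movep([*p,zt],[180,0,w[0]]); print("touch",line_to([*p,zp],v=.12,max_force=15))
    close(force); line_to([*p,zt],v=.2); print("width",round(read_state()["grip_width"],4))
    movep([*q,zt],[180,0,w[1]]); print("touch",line_to([*q,zp+.0085],v=.12,max_force=12),np.round(read_state()["tool_pos"],4))
    open_gripper(); line_to([*q,zt],v=.25); print("t",round(read_state()["time"],1))
E
python3 - <<'E'
from hlp import *
print(proj([*BT[0],.008]), proj([*BC[0],.008]))
pickplace((.4525,.128),0,(0,0),0,BC[0],BC[1])
pickplace((.4667,-.0995),-2.92,(.015,0),0,BT[0],BT[1]+np.pi)
E
```

```text
[210.65781189 185.81602068] [361.62431651 139.70342194]
touch False
width 0.0423
touch True [ 0.6621 -0.1388  0.0119]
t 9.4
touch False
width 0.0329
touch True [0.4905 0.3908 0.0119]
t 20.1
```

Both grips have the expected widths (42.3 and 32.9 mm), and the tee board's centre projects onto its circle. Now the elbow and plug, then a look.

```bash
python3 - <<'E'
from hlp import *
pickplace((.3507,-.2808),1.167,(-.01575,.017),np.pi/2,BE[0],BE[1]+np.pi/2)
pickplace((.3664,.2657),0,(0,0),0,BP[0],BP[1])
movep([.25,-.35,.25],[180,0,0])
im=camera("top"); cv2.imwrite("top_raw1.png",im[:,:,::-1]); v=cv2.resize(im[95:295,150:490,::-1],(800,470),interpolation=cv2.INTER_CUBIC)
for O,A in (BT,BE,BC,BP):
    for t in np.arange(0,6.28,.4):
        q=(proj([*(np.array(O)+.045*np.array([np.cos(t),np.sin(t)])),.008])+.5-[150,95])*800/340; cv2.circle(v,tuple(int(round(x)) for x in q),1,(0,0,255),-1)
cv2.imwrite("pics/after1.png",v)
s=camera("scene"); cv2.imwrite("pics/scene1.png",cv2.resize(s[80:400,200:600,::-1],(750,600),interpolation=cv2.INTER_CUBIC))
for b,st,c in whites(im,45,140):
    if 180<c[0]<480 and 110<c[1]<260: print(c.round(1),st.tolist(),cast(c,.03).round(4))
print(read_state()["time"])
E
```

```text
touch False
width 0.0321
touch False [0.6194 0.13   0.0129]
t 30.4
touch False
width 0.0552
touch True [ 0.5216 -0.4298  0.012 ]
t 41.2
[363.1 137.9] [358, 132, 12, 12, 59] [[ 0.664  -0.1426]]
[281.3 146.1] [271, 140, 19, 16, 160] [[0.6393 0.1444]]
[248. 157.] [244, 153, 9, 9, 46] [[0.6022 0.2604]]
[447.4 176.7] [440, 169, 16, 16, 196] [[ 0.5208 -0.4308]]
[209.1 182.7] [198, 176, 22, 18, 209] [[0.5138 0.394 ]]
42.4917
```

View pics/after1.png

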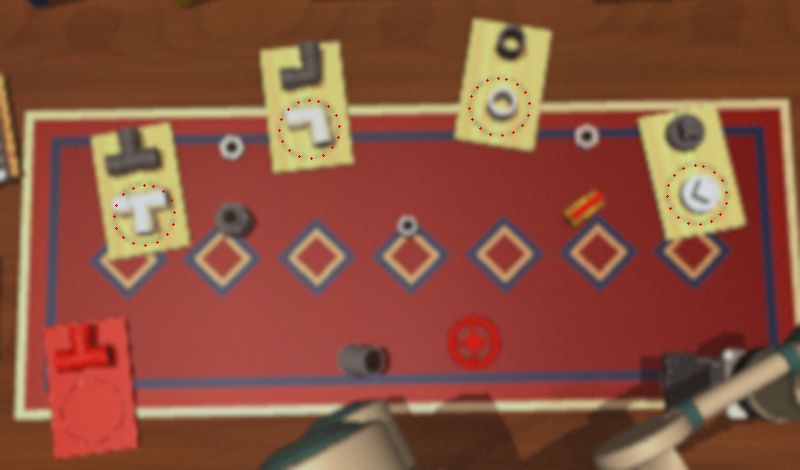

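View pics/scene1.png

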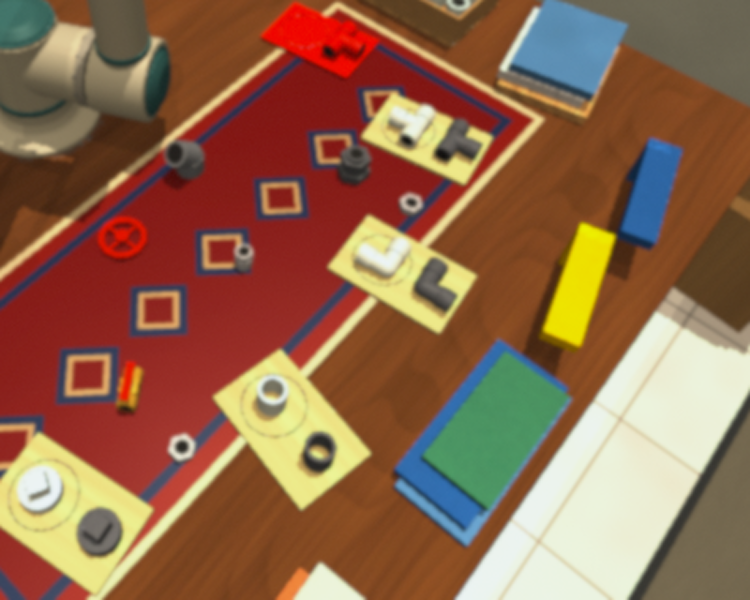

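All four sit on the right boards inside their circles, and the valve and union look unmoved. Tee is at (143,205), elbow (310,122), coupling (502,103), plug (700,194). The offsets come next as numbers.

```bash
python3 - <<'E'
from hlp import *
a0=cv2.imread("top_raw0.png")[:,:,::-1].copy(); im=cv2.imread("top_raw1.png")[:,:,::-1].copy()
for b,st,c in whites(im,60,125):
    for k,B,x in (("tee",BT,209),("elbow",BE,281)):
        if abs(c[0]-x)<4 and 110<c[1]<200:
            o,a=fit(b,k,.008); print(k,"PCA",(o-B[0])*1e3,np.degrees(a-B[1]))
            A=B[1]+(np.pi if k=="tee" else np.pi/2); w=cast(np.argwhere(b)[:,::-1],.028).mean(0)-rot(A)@model(k).mean(0); print("  known heading, mm",(w-B[0])*1e3)
    if abs(c[0]-363)<4 and c[1]<160: print("coupling mm",(cast(c,.045)-BC[0])*1e3)
    if abs(c[0]-447)<4 and c[1]<190: print("plug mm",(cast(c,.03)-BP[0])*1e3)
d=np.abs(a0.astype(int)-im).sum(2); print("valve/union change",[float(d[y-9:y+9,x-9:x+9].mean().round(1)) for x,y in((398,183),(249,188))])
E
```

```text
coupling mm [[-2.91707345 -1.82453578]]
elbow var [138.30333605 406.71570001] model [184.89541663 443.13870453] skew/model 0.57 n 193
elbow PCA [0.1 0. ] 95.81801257897529
  known heading, mm [0.46622209 0.55667382]
plug mm [[-2.50343084  0.57481115]]
tee var [263.3524528  363.18495378] model [298.89623127 368.00644011] skew/model 1.04 n 249
tee PCA [ 1.4 -1.1] -180.19718997385317
  known heading, mm [ 1.42742684 -1.07264857]
valve/union change [7.3, 7.1]
```

All four are within about 4 mm of centre, so I'm handing in.

```bash
python3 - <<'E'
from plant import *
hand_in(); print(read_state()["time"])
E
```

```text
the job is handed in; nothing more can be done
the job is handed in; nothing more can be done
```

All four white fittings are on the boards with their matching steel fittings, and I handed the job in after about 42.5 s of robot time. Each took one pick and one place, and nothing needed mending.

- **Centring:** the last top picture puts the elbow about 1 mm from its circle centre, the tee about 2 mm, the plug about 3 mm and the coupling about 3.5 mm. The limit is 15 mm, and the calibration is good to about 2 mm.
- **Seating:** both views show all four lying flat on their boards, let go. I judged level by eye and did not measure tilt or height.
- **Bystanders:** the valve and union show almost no change in the pictures. I did not touch the red board, the nuts or the grey sleeve.
- **Disagreements:** one early fit of the tee board's outline was wrong because its mask was cut. I used the uncut fit instead, and it lands on the drawn circle. The elbow's heading in the last picture was about 6° off what the grip should have given, which doesn't matter since any way round is allowed.

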